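# Lock the plugged coupler on the pump test bench

## Robot

A 6-joint arm with a two-finger parallel gripper is mounted at the origin on the work surface. World frame = base frame: x ahead of the robot, y to its left, z up, the work surface at z = 0. Lengths are in m, angles in rad, forces in N, time in s.
With the tool pointing down it reaches from about 0.35 to 0.775 m from the base axis. Payload 5.5 kg.
Tool frame: the origin (TCP) lies between the finger pads; the fingertips stand 19 mm ahead of it and the grasp point (between the pads) is the TCP; z points along the fingers, y is the direction in which the jaws open and shut (so a half turn about z gives the same grasp; the last joint's range is limited). The gripper opens to 85 mm and grips with 20 to 120 N. Pads are 22 mm wide; open, the fingers measure 114 mm over their backs; the gripper's body (76 mm by 85 mm) begins 54 mm behind the grasp point. The pads swing forward as they close: fully open they stand 13 mm farther back than shut.
Start: joints at [-1.405, 0.313, 0.046, 1.304, 0, 1.431], TCP at [0.173, -0.548, 0.25] pointing down, gripper open.
Joint ranges: [-2.76, 2.76], [-0.86, 1.69], [-1.03, 1.26], [-2.2, 2.34], [-1.47, 1.5], [-3.14, 3.14]. Speed limits (rad/s): [2.57, 2.57, 3.14, 3.14, 3.14, 3.14].

## Interface

Orientations are given as a unit quaternion [w, x, y, z].
In Python, from workcell import get_state, cams, workorder gives the robot as it stands.
- The arm moves only by the tool play_rows, never from a script. Its argument "series" is text: rows parted by semicolons, each of 7 numbers parted by spaces: the opening in per cent of the stroke, from 0 (shut) to 100 (fully open), then the shift along the tool's x, y, z in cm, then the turn, a rotation vector about the tool's x, y, z in degrees. A call has 1 to 12 rows; each row shifts and turns the commanded pose from where the row before left it, along the tool's axes as they then stand; what a row does not reach is not made up. A row lasts 1/8 s, in which the tool goes at most 62.5 mm and 10.7 degrees, less where a joint would pass 70% of its speed; a pose out of reach is approached as far as the arm can. A call with a gripper value outside its range is refused whole. The fingers move at their own pace and stop on an object; "newtons" is the grip in N (left out, the last holds). Time passes only in rows, so rows that do not move let the fingers close. It gives the time, the measured TCP pose, the force and the opening at its end, in the units of the state.
- get_state(): the state, without advancing time (a new reading comes with each control period).
- cams.read_camera(name): name is "side" or "top"; returns the picture (384x512x3 uint8, red, green, blue); there is no depth.
- cams.get_calibration(name): a dict with "fx", "fy", "cx", "cy" (pixels), "distortion" ([k1, k2, p1, p2, k3] as OpenCV has them; the pictures are not rectified), "rvec" (rotation vector, rad) and "tvec" (3), from world to camera coordinates, as OpenCV has them. Camera axes: x right, y down, z forward; pixel columns grow to the right and rows downward; lengths in m; the calibration is good to about 2 mm. A picture is of the moment at which its call begins. get_calibration takes no time and is no camera call.
- workorder.hand_in(): hands the job in, once; it reports no verdict.
The state is a dict: "clock": time; "joint_pos": joint angles; "qvel": joint speeds; "tau": joint torques, N m; "tcp_pos": TCP position; "orientation": TCP orientation; "wrist_force": force on the tool from outside, world axes, zero at the start; "ft_torque": the same for the moment, N m; "finger_gap": finger opening in m.
Only numpy, scipy, OpenCV 4.12 (cv2) and the standard library are available. Lean on these libraries where they do the work, as an engineer would, in place of code of your own. Each camera call takes 0.05 s, during which the arm holds its last target.

## Task

Before the pressure test, lock the upright quick coupler that has the brass plug sitting in it: pull its spring collar straight up, turn it clockwise (seen from above) until its lug is past the dividing block and up to the far stop, then let the collar go back down fully home and leave it free. Leave the empty coupler alone.

Things in the scene. Friction and masses are not known exactly. Their poses are not given: they have to be found in the camera images.
- collar_grip (a point): On the axis of the plugged coupler's collar at grip height, 64 mm above the bench when down; moves with the collar. z up, x towards its lug. Collar: bare-metal octagonal sleeve, 38 mm across each pair of flats (facing x, y and the diagonals), flats 40 to 80 mm above the bench; grip any pair from above with 30 N or more. A brass hex plug, 25 mm wide, fixed, stands out of it to 104 mm high.
- collar_turn (a joint): Plugged coupler's collar, rad: 0 = unlocked, grows clockwise seen from above to 1.047 at the far stop = locked. Starts at 0 to 0.1. A steel lug, 6 mm wide, 44 mm out from the axis, stands on the collar's foot (32 to 39 mm high); when down it cannot pass the block on the disc below, so is under 0.21 or over 0.84. Let go on the block, it rests on top: not locked. Light friction, no spring.
- collar_lift (a joint): Lift of the plugged coupler's collar, m: 0 = down, 0.013 = up at its stop. The lug clears the dividing block (top 39 mm above the bench) from 0.007; about 0.010 is good for turning. A spring and its weight press it down with about 7 N at the bottom, 10 N at the top. Below it are a fixed steel disc, 78 mm across, top 31 mm high, and a round foot 96 mm across, bolted to the bench.
- spare_lug (a point): Centre of the collar lug of the other, empty coupler: 36 mm above the bench, 34 mm from that coupler's axis; its x axis points outwards from that axis. Same size and shape as the plugged coupler, but no plug: its top, 80 mm high, shows a dark open bore. Not to be operated.
Not all that is in view belongs to the job. Leave any brown look-alike of the part that bears collar_grip alone.

How it is judged:
On the way, in this order (a step that is already met when the one before it is completed fails the run):
1. the plugged coupler's collar is pulled up, still unlocked (value of joint collar_lift above 0.006 m and value of joint collar_turn below 0.4 rad), for 0.05 s.
2. it is turned past the dividing block (value of joint collar_turn above 0.82 rad), for 0.1 s.
At the end, for the whole second after the job is handed in: The plugged coupler's collar is in the locked place (turned at least 0.80 rad of 1.047 rad) and back down (lift under 2 mm), after having been pulled up and turned past the block; the empty coupler's collar was not turned or lifted (value of joint collar_turn above 0.8 rad and value of joint collar_lift between -0.002 and 0.002 m); the robot touches nothing.
It fails at once if the empty coupler's collar is lifted or turned (its lug moved more than 8 mm) (distance of spare_lug from where it was at the start of the episode above 0.008 m).
It also fails if it takes over 35 s, if anything falls off the work surface, if the arm or the gripper's body presses on something with over 40 N, if the wrist force passes 120 N, or if a joint passes its speed limit or range.

## Working session

There is one attempt and no reset: what is moved stays moved. The work goes in short steps, Python scripts to look and compute and a tool call to move; the robot and the scene stay as the last step left them, time stands still between calls to the robot, and variables do not carry over. Pictures are saved under pics/ and viewed, and the job is handed in when it is done.

Besides the shell and the picture viewer there is one more tool, called after "Request:" in YAML: its name, and indented under it one key for each argument. play_rows: Moves the arm, as the interface text tells. Its arguments: {"type":"object","properties":{"series":{"type":"string"},"newtons":{"type":"number"}},"required":["series"]}

```bash
mkdir -p pics; ls; python3 - <<'E'
from workcell import get_state, cams
import cv2
for n in("top","side"):
    im=cams.read_camera(n); cv2.imwrite(f"pics/{n}0.png",im[:,:,::-1]); c=cams.get_calibration(n); print(n,c)
print(get_state())
E
```

```text
pics
top {'fx': 445.11791016098897, 'fy': 445.11791016098897, 'cx': 261.2872043855368, 'cy': 190.96968912740505, 'distortion': array([-0.1149344,  0.       ,  0.       ,  0.       ,  0.       ]), 'rvec': array([ 2.14900262, -2.15030567,  0.19735021]), 'tvec': array([0.00704222, 0.55672576, 0.89895618])}
side {'fx': 474.92604377928177, 'fy': 474.92604377928177, 'cx': 255.85118563735546, 'cy': 198.41349836244336, 'distortion': array([-0.19381872,  0.        ,  0.        ,  0.        ,  0.        ]), 'rvec': array([ 2.39453469, -0.32671992,  0.13999181]), 'tvec': array([-0.54432635,  0.17704156,  0.93188704])}
{'clock': 0.1, 'joint_pos': array([-1.40457565e+00,  3.13944635e-01,  4.51141503e-02,  1.30360034e+00,
        1.49331967e-05,  1.43116841e+00]), 'qvel': array([ 0.00017405, -0.00090997,  0.00178397,  0.00127835,  0.00088954,
       -0.00022006]), 'tau': array([ 2.67607124e-03, -4.81727672e+01,  2.99242151e+01,  1.28303346e-02,
       -1.21864400e-04,  1.27709214e-05]), 'tcp_pos': array([ 0.17304443, -0.54791009,  0.24949583]), 'orientation': array([-8.17275976e-04,  9.88329520e-01,  1.52328895e-01, -3.40019740e-06]), 'wrist_force': array([-0.5881781 , -0.87899577,  0.43204448]), 'ft_torque': array([-0.0163577 , -0.03009112,  0.01028477]), 'finger_gap': 0.08521117382025725}
```

View pics/top0.png

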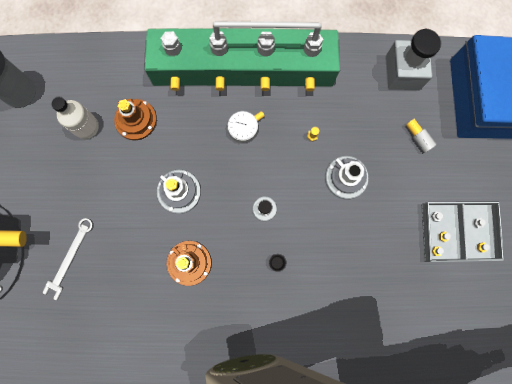

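View pics/side0.png

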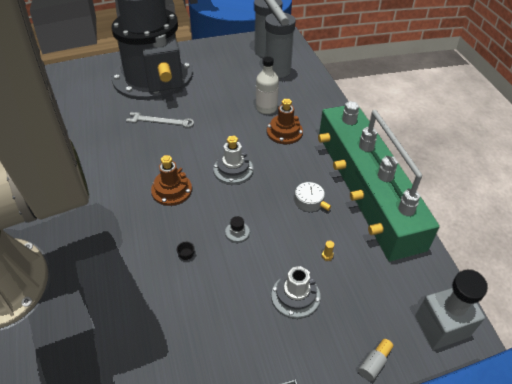

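The plugged bare-metal coupler is at top (178,190) and side (233,160). The empty one is at top (348,175), and there are two brown look-alikes. I'll zoom in on the plugged one.

```bash
cat > h.py <<'E'
import numpy as np, cv2
from workcell import get_state, cams
def ray(n,px):
    c=cams.get_calibration(n);K=np.array([[c['fx'],0,c['cx']],[0,c['fy'],c['cy']],[0,0,1]])
    u=cv2.undistortPoints(np.array([[px]],float),K,c['distortion'],None)[0,0]
    R=cv2.Rodrigues(c['rvec'])[0];return -R.T@c['tvec'],R.T@np.array([u[0],u[1],1])
def onz(n,px,z):
    o,d=ray(n,px);return o+d*(z-o[2])/d[2]
def proj(n,P):
    c=cams.get_calibration(n);K=np.array([[c['fx'],0,c['cx']],[0,c['fy'],c['cy']],[0,0,1]])
    return cv2.projectPoints(np.array(P,float).reshape(-1,3),c['rvec'],c['tvec'],K,c['distortion'])[0][:,0]
def crop(im,u,v,r,s,name):
    cv2.imwrite(name,cv2.resize(im[v-r:v+r,u-r:u+r,::-1],None,fx=s,fy=s,interpolation=cv2.INTER_CUBIC))
def brass(n,im,u,v,r):
    h=cv2.cvtColor(im,cv2.COLOR_RGB2HSV);m=cv2.inRange(h,(18,120,90),(35,255,255))
    k=np.zeros_like(m);k[v-r:v+r,u-r:u+r]=255;m&=k
    cs,_=cv2.findContours(m,0,1);return max(cs,key=cv2.contourArea)
E
python3 - <<'E'
from h import *
a=cv2.imread("pics/top0.png")[:,:,::-1];b=cv2.imread("pics/side0.png")[:,:,::-1]
crop(a,178,190,30,10,"pics/tc.png");crop(b,233,160,30,10,"pics/sc.png")
for n,im,u,v in(("top",a,178,190),("side",b,233,160)):
    c=brass(n,im,u,v,30);print(n,cv2.boundingRect(c),cv2.contourArea(c),cv2.minEnclosingCircle(c))
    (x,y),_=cv2.minEnclosingCircle(c);print(onz(n,(x,y),.104))
E
```

```text
top (166, 179, 12, 12) 86.5 ((171.67283630371094, 184.40122985839844), 5.843436241149902)
[0.56013353 0.18628426 0.104     ]
side (227, 136, 11, 12) 77.5 ((232.1842041015625, 141.2894744873047), 5.992365837097168)
[0.55896475 0.17788575 0.104     ]
```

View pics/tc.png

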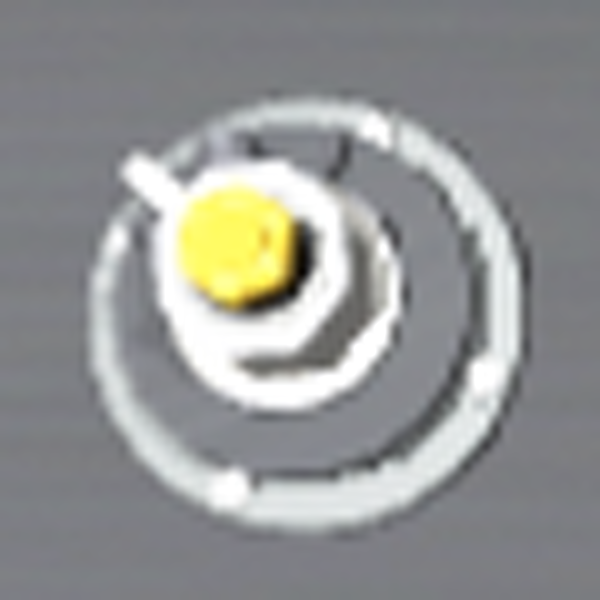

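View pics/sc.png

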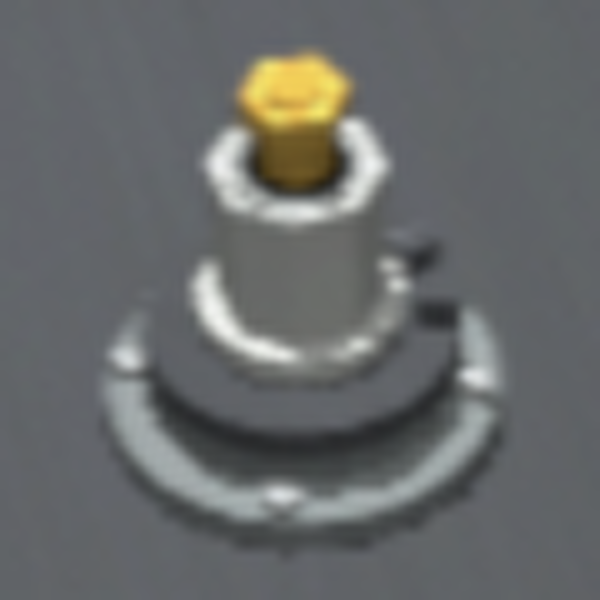

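```bash
python3 - <<'E'
from h import *
t=lambda u,v:(148+u/10-.45,160+v/10-.45); s=lambda u,v:(203+u/10-.45,130+v/10-.45)
print("plug top",onz("top",t(238,245),.104),onz("side",s(297,88),.104))
print("collar rim",onz("top",t(252,255),.080),onz("side",s(297,170),.080))
print("lug tip",onz("top",t(128,160),.039),"blk",onz("top",t(225,145),.039),"stop",onz("top",t(345,150),.036))
print("lug/side",onz("side",s(437,248),.039),"blk",onz("side",s(440,312),.039))
# triangulate plug top / rim
for a,b in((t(238,245),s(297,88)),(t(252,255),s(297,170))):
    o1,d1=ray("top",a);o2,d2=ray("side",b)
    A=np.c_[d1,-d2];k=np.linalg.lstsq(A,o2-o1,rcond=None)[0];print(o1+d1*k[0],o2+d2*k[1])
# foot ring outer ellipse (grey bright mask) top
for n,f in(("top","pics/top0.png"),("side","pics/side0.png")):
    im=cv2.imread(f)
C=np.array([.558,.185]);a=np.linspace(0,2*np.pi,73)
for n in("top","side"):
    im=cv2.imread(f"pics/{n}0.png");im=cv2.resize(im,None,fx=4,fy=4,interpolation=cv2.INTER_CUBIC)
    for C,col in(((.559,.184),(0,0,255)),((.559,.180),(255,0,0))):
      for r,z in((.048,.0),(.0125,.104),(.0205,.08)):
        p=proj(n,np.c_[C[0]+r*np.cos(a),C[1]+r*np.sin(a),0*a+z])
        cv2.polylines(im,[np.int32(p*4+2)],True,col,1)
    u,v=((178,190) if n=="top" else (233,160))
    cv2.imwrite(f"pics/ov_{n}.png",cv2.resize(im[v*4-120:v*4+120,u*4-120:u*4+120],None,fx=2.5,fy=2.5))
E
```

```text
plug top [0.56084158 0.18695037 0.104     ] [0.56152891 0.18770832 0.104     ]
collar rim [0.56299583 0.1883511  0.08      ] [0.56065888 0.1866112  0.08      ]
lug tip [0.59076409 0.22297391 0.039     ] blk [0.59404904 0.20216105 0.039     ] stop [0.59356583 0.1767712  0.036     ]
lug/side [0.59638435 0.1951292  0.039     ] blk [0.59130952 0.17341276 0.039     ]
[0.5607119  0.18681728 0.10473681] [0.56131922 0.18676896 0.10483497]
[0.56328741 0.18864882 0.07832128] [0.56114779 0.18880903 0.07797805]
```

View pics/ov_top.png

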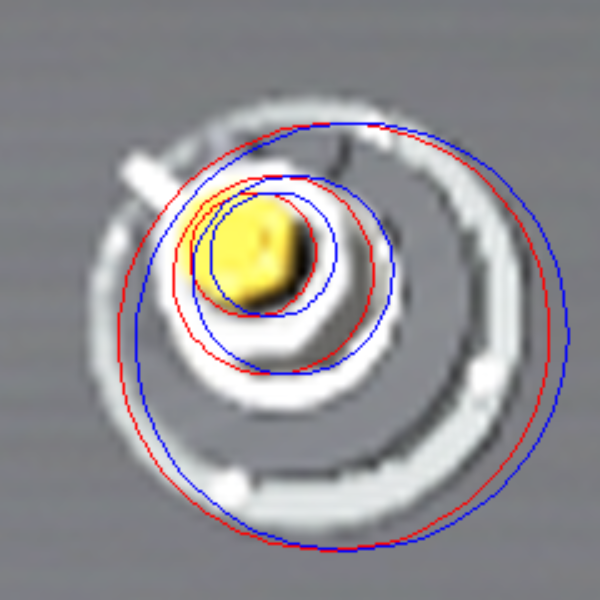

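View pics/ov_side.png

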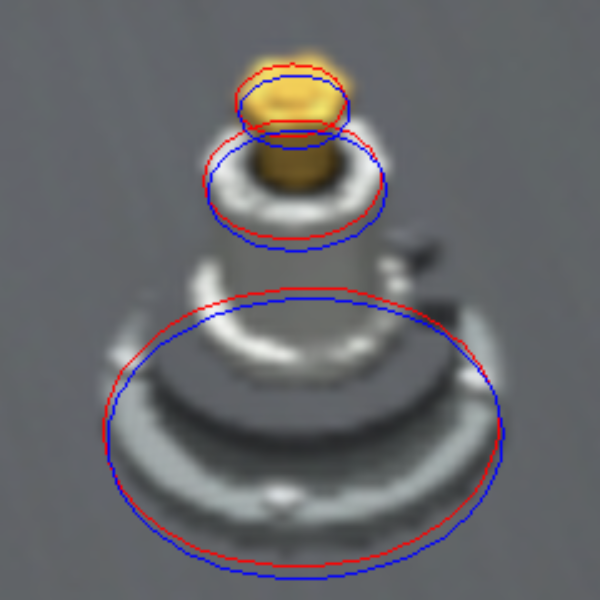

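```bash
python3 - <<'E'
from h import *
im=cv2.imread("pics/top0.png")
A=np.array([.5615,.1875])
# polar profile of brightness at several radii at lug height
g=cv2.cvtColor(im,cv2.COLOR_BGR2GRAY).astype(np.float32)
az=np.arange(30,75,1.)
for r in(.034,.037,.040,.043):
    a=np.radians(az);p=proj("top",np.c_[A[0]+r*np.cos(a),A[1]+r*np.sin(a),0*a+.038]).astype(np.float32)
    v=cv2.remap(g,p[:,:1],p[:,1:],cv2.INTER_LINEAR)[:,0];w=np.clip(v-v.min()-.5*np.ptp(v),0,None)
    print(r,(w*az).sum()/w.sum(),v[::4].astype(int))
print(proj("side",[.591,.223,.039]))
# empty coupler
print("spare",onz("top",(355,171),.08))
# rows
n=20;s=get_state();p0=s['tcp_pos'];p1=np.array([.5615,.1875,.25])
st=(p1-p0)/n*100;x=17.5
print(st)
for i in range(n):
    print(round(x,1),[round(float(q),2) for q in(st@[np.cos(np.radians(x)),np.sin(np.radians(x)),0],st@[np.sin(np.radians(x)),-np.cos(np.radians(x)),0])]);x+=6.16
E
```

```text
0.034 51.06989969650901 [181 164 153 162 222 254 252 179 158 145 118 128]
0.037 51.04729013185679 [150 150 163 159 211 253 247 163 152 133 167 189]
0.04 56.80623181762239 [157 176 184 182 224 254 238 163 166 180 228 234]
0.043 50.66310055040189 [127 136 137 137 184 250 220 129 125 141 138 149]
[[241.17153526 147.24267686]]
spare [ 0.59321397 -0.18697938  0.08      ]
[1.94227784e+00 3.67705046e+00 2.52084322e-03]
17.5 [2.96, -2.92]
23.7 [3.25, -2.59]
29.8 [3.51, -2.22]
36.0 [3.73, -1.83]
42.1 [3.91, -1.42]
48.3 [4.04, -1.0]
54.5 [4.12, -0.56]
60.6 [4.16, -0.11]
66.8 [4.14, 0.34]
72.9 [4.09, 0.78]
79.1 [3.98, 1.21]
85.3 [3.82, 1.63]
91.4 [3.63, 2.03]
97.6 [3.39, 2.41]
103.7 [3.11, 2.76]
109.9 [2.8, 3.08]
116.1 [2.45, 3.36]
122.2 [2.08, 3.6]
128.4 [1.68, 3.81]
134.5 [1.26, 3.96]
```

Request:
play_rows:
  series: "100 2.96 -2.92 0 0 0 -6.16;100 3.25 -2.59 0 0 0 -6.16;100 3.51 -2.22 0 0 0 -6.16;100 3.73 -1.83 0 0 0 -6.16;100 3.91 -1.42 0 0 0 -6.16;100 4.04 -1.0 0 0 0 -6.16;100 4.12 -0.56 0 0 0 -6.16;100 4.16 -0.11 0 0 0 -6.16;100 4.14 0.34 0 0 0 -6.16;100 4.09 0.78 0 0 0 -6.16;100 3.98 1.21 0 0 0 -6.16;100 3.82 1.63 0 0 0 -6.16"
  newtons: 40

```text
clock: 1.6
tcp_pos: [0.4063, -0.1058, 0.2501]
orientation: [-0.0, 0.697, 0.717, -0.0]
wrist_force: [0.4, -0.2, -0.4]
finger_gap: 0.0853
```

Request:
play_rows:
  series: "100 3.63 2.03 0 0 0 -6.16;100 3.39 2.41 0 0 0 -6.16;100 3.11 2.76 0 0 0 -6.16;100 2.8 3.08 0 0 0 -6.16;100 2.45 3.36 0 0 0 -6.16;100 2.08 3.6 0 0 0 -6.16;100 1.68 3.81 0 0 0 -6.16;100 1.26 3.96 0 0 0 -6.16;100 0 0 0 0 0 0;100 0 0 0 0 0 0"

```text
clock: 2.85
tcp_pos: [0.5606, 0.187, 0.2496]
orientation: [-0.001, 0.336, 0.942, -0.001]
wrist_force: [-0.7, -0.2, -0.1]
finger_gap: 0.0854
```

```bash
cat > e.py <<'E'
from h import *
from scipy.spatial.transform import Rotation as R
s=get_state();q=s['orientation'];r=R.from_quat([q[1],q[2],q[3],q[0]]).as_matrix()
print("t",s['clock'],"p",s['tcp_pos'].round(4),"xaz",np.degrees(np.arctan2(r[1,0],r[0,0])).round(2),"z",r[:,2].round(4),"F",s['wrist_force'].round(1),s['ft_torque'].round(2),"gap",round(s['finger_gap'],4),"j",s['joint_pos'].round(2))
e=np.array([.5615,.1875,.064])-s['tcp_pos'];print("err in tool cm",(r.T@e*100).round(2))
E
python3 e.py
```

```text
t 2.85 p [0.5606 0.187  0.2496] xaz 140.7 z [-1.6e-03 -7.0e-04 -1.0e+00] F [-0.7 -0.2 -0.1] [-0.02 -0.02 -0.01] gap 0.0854 j [ 0.19  0.35  0.09  1.32 -0.    0.87]
err in tool cm [-0.05  0.12 18.56]
```

Request:
play_rows:
  series: "100 -0.05 0.1 3 0 0 0;100 0 0 3 0 0 0;100 0 0 3 0 0 0;100 0 0 3 0 0 0;100 0 0 3 0 0 0;100 0 0 1.5 0 0 0;100 0 0 1 0 0 0;100 0 0 1 0 0 0;100 0 0 0 0 0 0;100 0 0 0 0 0 0"

```text
clock: 4.1
tcp_pos: [0.5627, 0.1878, 0.0659]
orientation: [0.0, 0.336, 0.942, 0.0]
wrist_force: [-0.1, 0.3, 0.4]
finger_gap: 0.0857
```

```bash
python3 e.py; python3 - <<'E'
from h import *
a=cams.read_camera("top");b=cams.read_camera("side")
crop(a,178,190,50,6,"pics/tc1.png");crop(b,233,150,50,6,"pics/sc1.png")
im=np.hstack([cv2.imread("pics/tc1.png")[:,:],cv2.imread("pics/sc1.png")]);cv2.imwrite("pics/g1.png",cv2.resize(im,(800,400)))
E
```

```text
t 4.1 p [0.5627 0.1878 0.0659] xaz 140.72 z [ 1.e-03  1.e-04 -1.e+00] F [-0.1  0.3  0.4] [-0.05  0.03 -0.03] gap 0.0857 j [ 0.19  0.46 -0.2   0.9  -0.    0.87]
err in tool cm [ 0.08 -0.1   0.19]
```

View pics/g1.png

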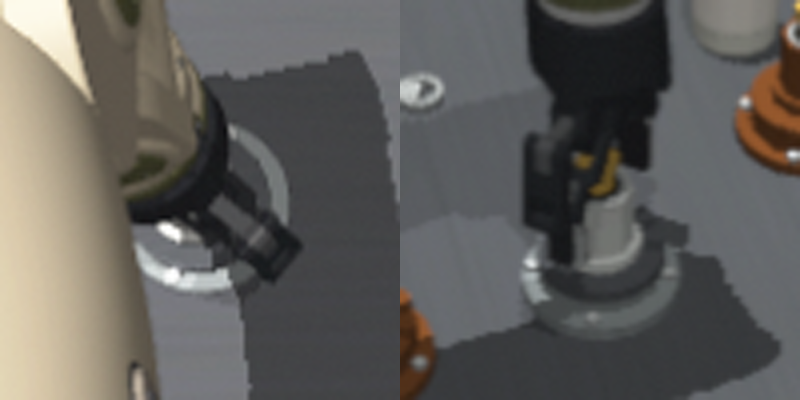

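The jaws straddle the collar: left view shows the finger at (250,230), right view shows the collar between the jaws at (600,220). Closing.

Request:
play_rows:
  series: "70 0.05 -0.1 0.2 0 0 0;55 0 0 0 0 0 0;0 0 0 0 0 0 0;0 0 0 0 0 0 0;0 0 0 0 0 0 0;0 0 0 0 0 0 0;0 0 0 0 0 0 0;0 0 0 0 0 0 0"
  newtons: 50

```text
clock: 5.2
tcp_pos: [0.5622, 0.1883, 0.064]
orientation: [0.001, 0.336, 0.942, 0.001]
wrist_force: [1.8, 6.0, 2.8]
finger_gap: 0.0373
```

```bash
python3 e.py
```

```text
t 5.2 p [0.5622 0.1883 0.064 ] xaz 140.76 z [ 0.0022  0.002  -1.    ] F [1.8 6.  2.8] [ 0.91 -0.21 -0.05] gap 0.0373 j [ 0.19  0.46 -0.21  0.9   0.    0.87]
err in tool cm [ 0.   -0.11 -0.  ]
```

Request:
play_rows:
  series: "0 0 0.05 -0.3 0 0 0;0 0 0 -0.3 0 0 0;0 0 0 -0.3 0 0 0;0 0 0 -0.15 0 0 0;0 0 0 0 0 0 0;0 0 0 0 0 0 0"
  newtons: 60

```text
clock: 5.95
tcp_pos: [0.5621, 0.1884, 0.0727]
orientation: [0.0, 0.336, 0.942, 0.001]
wrist_force: [5.0, 5.5, -8.0]
finger_gap: 0.037
```

```bash
python3 e.py
```

```text
t 5.95 p [0.5621 0.1884 0.0727] xaz 140.75 z [ 6.0e-04  1.3e-03 -1.0e+00] F [ 5.   5.5 -8. ] [ 0.98 -0.93 -0.01] gap 0.037 j [ 0.19  0.46 -0.2   0.92  0.    0.87]
err in tool cm [-0.01 -0.11  0.87]
```

Request:
play_rows:
  series: "0 0 0 -0.15 0 0 0;0 0 0 0 0 0 0;0 0 0 0 0 0 5;0 0 0 0 0 0 5;0 0 0 0 0 0 5;0 0 0 0 0 0 5;0 0 0 0 0 0 0;0 0 0 0 0 0 0"

```text
clock: 6.95
tcp_pos: [0.5617, 0.1882, 0.074]
orientation: [-0.0, 0.494, 0.869, 0.0]
wrist_force: [5.1, 5.3, -8.5]
finger_gap: 0.0373
```

```bash
python3 e.py
```

```text
t 6.95 p [0.5617 0.1882 0.074 ] xaz 120.74 z [-4.e-04  1.e-03 -1.e+00] F [ 5.1  5.3 -8.5] [ 0.95 -0.84 -0.04] gap 0.0373 j [ 0.19  0.45 -0.2   0.92  0.    1.22]
err in tool cm [-0.05 -0.05  1.  ]
```

Torque is low, so the collar is turning freely. Continuing.

Request:
play_rows:
  series: "0 0 0 0 0 0 5;0 0 0 0 0 0 5;0 0 0 0 0 0 5;0 0 0 0 0 0 5;0 0 0 0 0 0 5;0 0 0 0 0 0 5;0 0 0 0 0 0 4;0 0 0 0 0 0 0;0 0 0 0 0 0 0"

```text
clock: 8.07
tcp_pos: [0.5609, 0.1882, 0.0737]
orientation: [-0.001, 0.727, 0.687, -0.0]
wrist_force: [4.3, 4.4, -8.2]
finger_gap: 0.0368
```

```bash
python3 e.py; python3 - <<'E'
from h import *
a=cams.read_camera("top");b=cams.read_camera("side")
crop(a,178,190,50,6,"pics/tc1.png");crop(b,233,150,50,6,"pics/sc1.png")
im=np.hstack([cv2.imread("pics/tc1.png")[:,:],cv2.imread("pics/sc1.png")]);cv2.imwrite("pics/g2.png",cv2.resize(im,(800,400)))
E
```

```text
t 8.075 p [0.5609 0.1882 0.0737] xaz 86.75 z [-0.0019  0.0011 -1.    ] F [ 4.3  4.4 -8.2] [ 1.06 -0.42  0.04] gap 0.0368 j [ 0.19  0.45 -0.2   0.92  0.    1.82]
err in tool cm [-0.07  0.06  0.97]
```

View pics/g2.png

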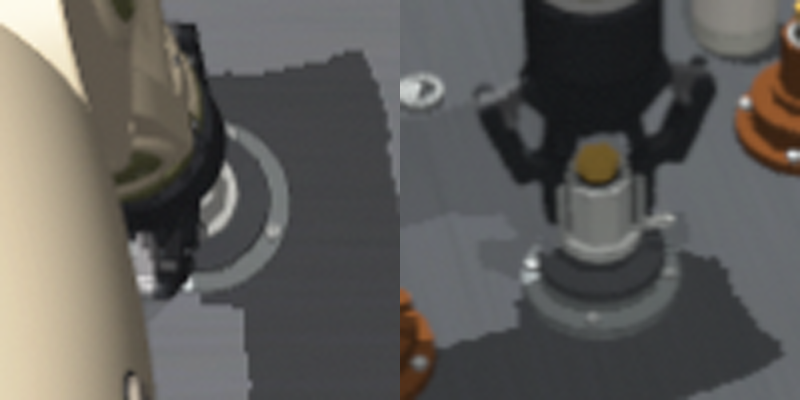

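The lug is now visible at (660,220) in the right view, pointing along roughly +x after a 54° turn. There's no stop torque yet, so I'll creep on to the stop.

Request:
play_rows:
  series: "0 0 0 0 0 0 1.5;0 0 0 0 0 0 1.5;0 0 0 0 0 0 0;0 0 0 0 0 0 0"

```text
clock: 8.68
tcp_pos: [0.5609, 0.1883, 0.0737]
orientation: [-0.001, 0.744, 0.668, -0.0]
wrist_force: [2.3, 4.1, -8.3]
finger_gap: 0.037
```

```bash
python3 e.py
```

```text
t 8.675 p [0.5609 0.1883 0.0737] xaz 83.81 z [-0.002   0.0012 -1.    ] F [ 2.3  4.1 -8.3] [ 1.04 -0.42  0.43] gap 0.037 j [ 0.19  0.45 -0.2   0.92  0.    1.87]
err in tool cm [-0.08  0.07  0.97]
```

Moment about z rose from 0.04 to 0.43 N m, so it's at the far stop. I'll lower it home, then release.

Request:
play_rows:
  series: "0 0 0 0.2 0 0 -0.8;0 0 0 0.3 0 0 0;0 0 0 0.3 0 0 0;0 0 0 0.2 0 0 0;0 0 0 0 0 0 0;0 0 0 0 0 0 0"

```text
clock: 9.43
tcp_pos: [0.5609, 0.1883, 0.0643]
orientation: [-0.001, 0.74, 0.673, -0.0]
wrist_force: [2.0, 4.9, -6.7]
finger_gap: 0.0373
```

```bash
python3 e.py
```

```text
t 9.425 p [0.5609 0.1883 0.0643] xaz 84.57 z [-0.0016  0.0012 -1.    ] F [ 2.   4.9 -6.7] [ 1.21 -0.22  0.09] gap 0.0373 j [ 0.19  0.46 -0.21  0.9   0.    1.85]
err in tool cm [-0.07  0.06  0.03]
```

Request:
play_rows:
  series: "0 0 0 0.08 0 0 0;0 0 0 0 0 0 0;50 0 0 0 0 0 0;70 0 0 0 0 0 0;100 0 0 0 0 0 0;100 0 0 0 0 0 0;100 0 0 0 0 0 0;100 0 0 0 0 0 0"

```text
clock: 10.42
tcp_pos: [0.5616, 0.1875, 0.0645]
orientation: [0.0, 0.74, 0.672, -0.0]
wrist_force: [-0.4, 0.4, 0.7]
finger_gap: 0.0854
```

```bash
python3 e.py
```

```text
t 10.425 p [0.5616 0.1875 0.0645] xaz 84.52 z [ 1.e-04 -2.e-04 -1.e+00] F [-0.4  0.4  0.7] [ 0.    0.03 -0.02] gap 0.0854 j [ 0.19  0.46 -0.21  0.9  -0.    1.85]
err in tool cm [-0.   -0.01  0.05]
```

Request:
play_rows:
  series: "100 0 0 -2 0 0 0;100 0 0 -3 0 0 0;100 0 0 -4 0 0 0;100 0 0 -5 0 0 0;100 0 0 -5 0 0 0;100 -4 0 0 0 0 0;100 -5 0 0 0 0 0;100 -5 0 0 0 0 0;100 -5 0 0 0 0 0;100 -5 0 0 0 0 0;100 -4 0 0 0 0 0;100 0 0 0 0 0 0"

```text
clock: 11.92
tcp_pos: [0.5345, -0.0937, 0.2544]
orientation: [0.0, 0.742, 0.671, -0.0]
wrist_force: [-0.5, -0.6, 0.0]
finger_gap: 0.0852
```

```bash
python3 e.py; python3 - <<'E'
from h import *
a=cams.read_camera("top");b=cams.read_camera("side")
crop(a,178,190,30,13,"pics/tc3.png");crop(b,233,160,30,13,"pics/sc3.png")
im=np.hstack([cv2.imread("pics/tc3.png"),cv2.imread("pics/sc3.png")]);cv2.imwrite("pics/g3.png",im)
g=cv2.cvtColor(a,cv2.COLOR_RGB2GRAY).astype(np.float32)
A=np.array([.5615,.1875]);az=np.arange(-25,25,1.)
for r in(.034,.040,.043):
    t=np.radians(az);p=proj("top",np.c_[A[0]+r*np.cos(t),A[1]+r*np.sin(t),0*t+.038]).astype(np.float32)
    v=cv2.remap(g,p[:,:1],p[:,1:],cv2.INTER_LINEAR)[:,0];w=np.clip(v-v.min()-.5*np.ptp(v),0,None)
    print(r,(w*az).sum()/w.sum(),v[::4].astype(int))
E
```

```text
t 11.925 p [ 0.5345 -0.0937  0.2544] xaz 84.27 z [-0.e+00 -5.e-04 -1.e+00] F [-0.5 -0.6  0. ] [-0.05  0.03 -0.  ] gap 0.0852 j [-0.32  0.25 -0.03  1.29 -0.    1.35]
err in tool cm [28.26 -0.12 19.03]
0.034 -3.1497953460168273 [110  86  82 112 163 234 246 120 109 101  71 110 132]
0.04 -8.303516197196268 [225 182 101 105 160 249 234 172 174 167 159 154 147]
0.043 -7.669647846794171 [181 167 100 101 133 226 197 126 123 121 114 117 113]
```

View pics/g3.png

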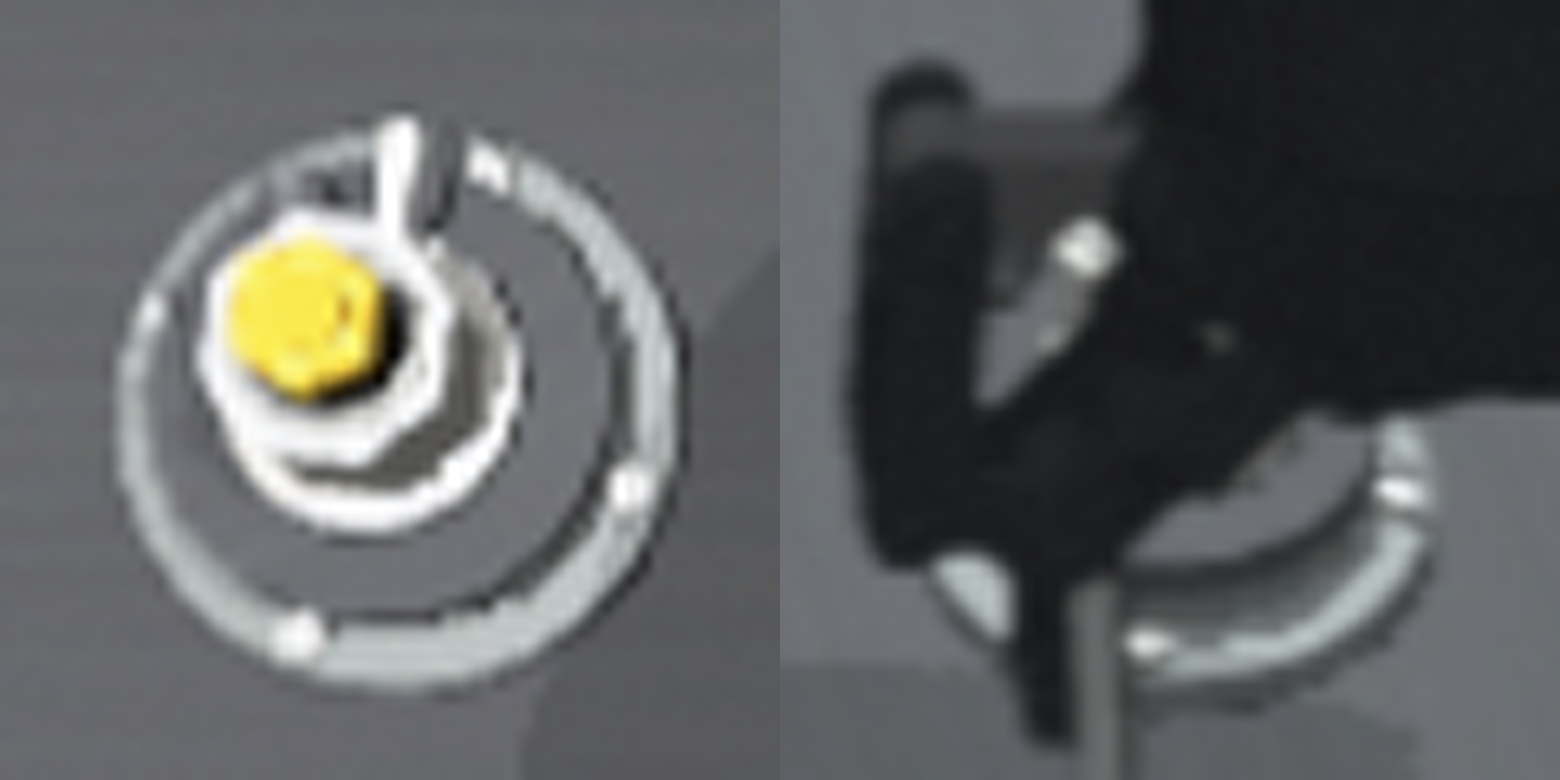

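The top view shows the lug at (395,160), az about -7.5°: past the block at (300,190) and next to the far stop at (455,190). The arm hides the side view, so I'll move clear to check the height.

Request:
play_rows:
  series: "100 -4 -2 0 0 0 0;100 -4 -2 0 0 0 0;100 -4 -2 0 0 0 0;100 -4 -1 0 0 0 0;100 -3 0 0 0 0 0;100 0 0 0 0 0 0;100 0 0 0 0 0 0"

```text
clock: 12.9
tcp_pos: [0.4473, -0.2723, 0.2544]
orientation: [-0.0, 0.74, 0.673, 0.0]
wrist_force: [-0.3, -0.4, 0.5]
finger_gap: 0.0856
```

```bash
python3 e.py; python3 - <<'E'
from h import *
b=cams.read_camera("side");a=cams.read_camera("top")
cv2.imwrite("pics/t4.png",a[:,:,::-1])
b0=cv2.imread("pics/side0.png")[:,:,::-1]
crop(b0,233,160,30,13,"pics/a.png");crop(b,233,160,30,13,"pics/b.png")
cv2.imwrite("pics/g4.png",cv2.resize(np.hstack([cv2.imread("pics/a.png"),cv2.imread("pics/b.png")]),(800,400)))
E
```

```text
t 12.9 p [ 0.4473 -0.2723  0.2544] xaz 84.6 z [-2.e-04  7.e-04 -1.e+00] F [-0.3 -0.4  0.5] [-0.01  0.02 -0.02] gap 0.0856 j [-0.7   0.21 -0.08  1.28  0.    0.96]
err in tool cm [46.83  7.05 19.07]
```

View pics/g4.png

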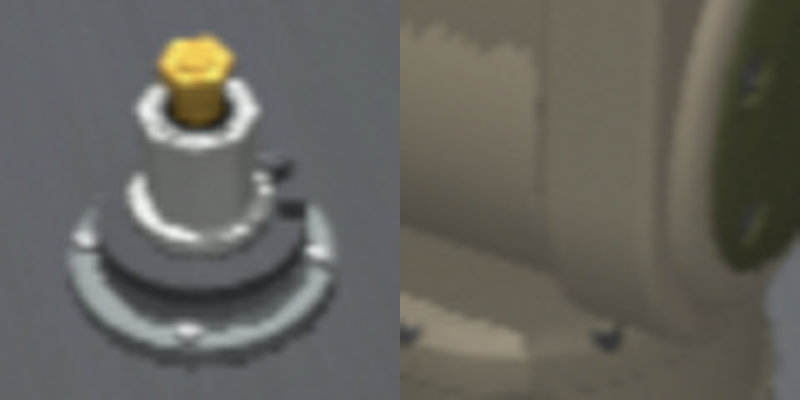

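View pics/t4.png

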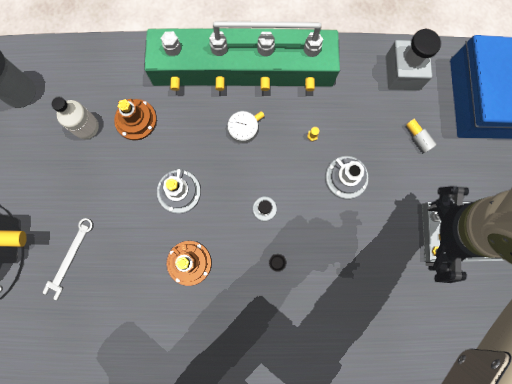

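The top view shows the lug locked and the empty coupler unmoved. The arm still blocks the side view, so I'll go back to about the start pose.

Request:
play_rows:
  series: "100 -4 -3 0 0 0 0;100 -4 -3 0 0 0 0;100 -4 -4 0 0 0 0;100 -4 -4 0 0 0 0;100 -4 -4 0 0 0 0;100 -4 -4 0 0 0 0;100 -2 -2 0 0 0 0;100 0 0 0 0 0 0;100 0 0 0 0 0 0"

```text
clock: 14.12
tcp_pos: [0.1842, -0.5085, 0.2545]
orientation: [-0.0, 0.74, 0.673, 0.0]
wrist_force: [-0.3, 0.2, 0.6]
finger_gap: 0.0856
```

```bash
python3 e.py; python3 - <<'E'
from h import *
b=cams.read_camera("side")
crop(b,233,160,30,13,"pics/b.png")
cv2.imwrite("pics/g5.png",cv2.resize(np.hstack([cv2.imread("pics/a.png"),cv2.imread("pics/b.png")]),(800,400)))
E
```

```text
t 14.125 p [ 0.1842 -0.5085  0.2545] xaz 84.59 z [ 3.e-04  6.e-04 -1.e+00] F [-0.3  0.2  0.6] [-0.02  0.04  0.04] gap 0.0856 j [-1.37  0.25 -0.03  1.29  0.    0.29]
err in tool cm [72.84 30.99 19.11]
```

View pics/g5.png

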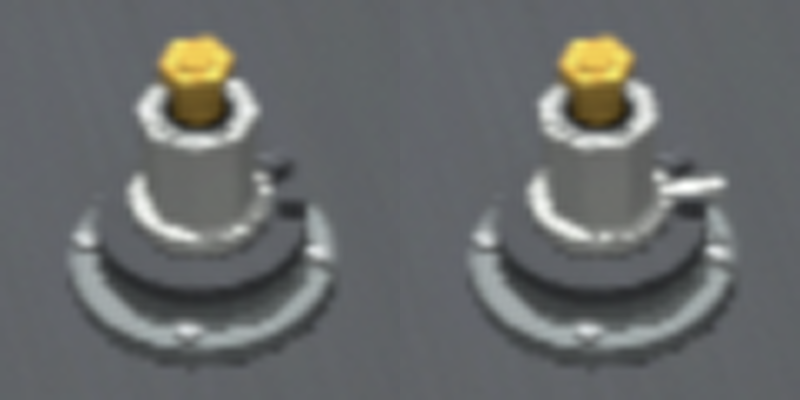

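Before (left) and after (right), the collar rim sits at the same height (rows about 80–150), so it is fully down. The lug at (695,187) lies between the block and the far stop.

```bash
python3 -c "
from workcell import workorder
print(workorder.hand_in())"
```

```text
the job is handed in; nothing more can be done
None
```

The plugged coupler is locked, and I handed the job in at about 14 s of the 35 s allowed. I gripped the collar on its flats, pulled it up about 10 mm and turned it clockwise about 57° until the moment rose at the far stop. I backed off about 0.8°, lowered the collar home, released it and moved the arm clear.

**Last checks:**
- **Lug:** it lies between the dividing block and the far stop in both camera views. Its bearing went from about 51° to about -7.5°, so it turned roughly 58° (about 1.0 rad). One of the three bearing readings gave -3°; the other two were about -8°.
- **Collar height:** the collar rim is at the same height in the side picture as before the job, so the collar is fully down.
- **Empty coupler:** it looks unmoved in the top view. I judged this by eye and did not measure it.
- **Contact:** wrist force was below 1 N, so the robot was touching nothing.

No check failed. The hand-in reports no verdict, so I can't confirm the judged result.

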